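# Nut bar through the mouth of a battery case

## Task

Drop the loose square nut flat into the empty pocket of the aluminium mounting bar. Then pick up the bar and take it into the battery case through the mouth in its top: it is longer than the mouth, so tilt it, feed one end in under an end flange, bring the other end down, then level it just beneath the two end flanges with its two nuts under their screw slots (either way round). Finish while still holding the bar there, level, still and touching nothing of the case, the nut still in its pocket; leave the other things on the bench where they are.

Things in the scene. Friction and masses are not known exactly. Their poses are not given: they have to be found in the camera images.
- nut: loose square steel nut lying flat on the mat, 20 x 20 x 12 mm high with a 10.5 mm hole, about 30 g; origin at the centre of its underside, x and y square to its sides, z up. It lies on the robot's side of the bar
- bar: loose aluminium mounting bar lying on the mat, pockets upward: 250 mm long (its y axis) x 36 mm wide (x) x 16 mm high (z), about 0.34 kg; origin at the centre of its underside. In its top face, 109 mm from the middle, is a square pocket at each end: the one at +y is empty, the one at -y holds a nut pressed in for good, flush with the top
- pocket (a point): centre of the mouth of the empty pocket, in the bar's top face, 109 mm towards +y from its middle. The pocket is 23 x 23 mm, square with the bar, 12 mm deep, its rim slightly bevelled. The loose nut fits with 1.5 mm to spare on every side and then lies flush with the bar's top, held by nothing but gravity
- fixed_nut (a point): centre of the top of the pressed-in nut, in the bar's top face, 109 mm towards -y from the bar's middle
- case: grey sheet-steel battery case standing on the mat, fixed: 186 mm (x) x 358 mm (y, its length) x 145 mm high, walls 4 mm; origin at the centre of its underside, z up. It is open only at the mouth in its top. A wrapped cell pack covers its floor, top 48 mm above the bench, which leaves 93 mm free below the flange
- mouth (a point): centre of the mouth, in the flange's top face, 145 mm above the bench. The mouth is 120 mm (case x) x 190 mm (case y). The flat flange round it is 4 mm thick (underside 141 mm above the bench), 33 mm wide along the sides and 84 mm at the two ends; beneath it the inside of the case measures 178 x 350 mm
- slot_a (a point): centre of the screw slot (11 x 18 mm) in the end flange at the case's +y end, in the flange's top face, 109 mm from the centre of the mouth
- slot_b (a point): centre of the screw slot in the end flange at the case's -y end, likewise, 109 mm from the centre of the mouth
- pack: bystander: shrink-wrapped battery pack lying flat beyond the work, 80 x 170 x 65 mm, 1.6 kg; origin at the centre of its underside
- driver: bystander: screwdriver with black handle, 200 mm long, lying at one side of the bench; origin at the underside of its middle
- tray: bystander, at the other side of the bench: open steel tray with a few screws, 90 x 120 x 30 mm; origin at the centre of its underside

How it is judged:
By the outcome, as a careful person would: the job done as asked, in the order asked, and still so for the second after the job is handed in, while the arm keeps its last pose, push and grip.
It also fails if it takes over 61 s, if anything falls off the work surface, if the arm or the gripper's body presses on something with over 40 N, if the wrist force passes 120 N, or if a joint passes its speed limit or range.

## Robot

A 7-joint arm with a two-finger parallel gripper is mounted at the origin on the work surface. World frame = base frame: x ahead of the robot, y to its left, z up, the work surface at z = 0. Lengths are in m, angles in rad, forces in N, time in s.
With the tool pointing down it reaches from about 0.4 to 0.85 m from the base axis. Payload 4.5 kg.
Tool frame: the origin (TCP) lies midway between the tips of the shut fingers; the grasp point (between the pads) lies 19 mm behind it; z points along the fingers, y is the line along which they close (so a half turn about z gives the same grasp; the last joint's range is limited). The gripper opens to 85 mm and grips with 20 to 120 N. Pads are 22 mm wide; open, the fingers measure 114 mm over their backs; the gripper's body (76 mm by 85 mm) begins 54 mm behind the grasp point. The pads swing forward as they close: fully open they stand 13 mm farther back than shut.
Start: joints at [-1.303, 0.689, -0.195, 1.565, 0.157, 0.902, -0.215], TCP at [0.145, 0.608, 0.231] pointing down, gripper open.
Joint ranges: [-3.01, 3.01], [-0.46, 2.08], [-1.47, 1.51], [0.13, 2.56], [-1, 4.14], [0.04, 2.09], [-2.66, 2.66]. Speed limits (rad/s): [2.57, 2.57, 3.14, 3.14, 3.14, 3.14, 3.14].

## Interface

Orientations are given as a rotation vector (axis times angle).
In Python, from rig import ctrl gives the robot as it stands.
- The arm moves only by the tool arm_command, never from a script. Its argument "targets" is a list of rows, each an object with "delta_pos": the shift along the tool's x, y, z scaled (see below), a list of three; "turn": the turn, a rotation vector about the tool's x, y, z scaled (see below), a list of three; "grip": the closure, from -1 (fully open) to 1 (shut), so that 0 is half open. A call has exactly 5 rows; each row is the pose to reach, as a shift and turn from the pose commanded when the call began, along the tool's axes at that moment; what a row does not reach only later rows make up. The controller multiplies each number of a shift by 0.6 m and each number of a turn by 45 degrees. A row lasts 1/12 s, in which the tool goes at most 41.7 mm and 7.16 degrees, less where a joint would pass 70% of its speed; a pose out of reach is approached as far as the arm can. A call with a number of a shift or a turn outside -1 to 1 is refused whole. A call with a gripper value outside its range is refused whole. The fingers move at their own pace and stop on an object; "squeeze" is the grip in N (left out, the last holds). Time passes only in rows, so rows that repeat a pose let the fingers close, or fill a call up. It gives the time, the measured TCP pose, the force, the opening and the grip force at its end, in the units of the state.
- ctrl.sense(): the state, without advancing time (a new reading comes with each control period).
- ctrl.camera(name): name is "side" or "top" or "wrist"; returns a dict with "frame" (384x512x3 uint8, red, green, blue), "K" (3x3 intrinsics, pixels), "pose" (4x4, takes a point from camera to world coordinates); the wrist camera has in their place "mount" (4x4, takes a point from camera to tool coordinates, whose origin is the TCP and whose axes are the flange's). Camera axes: x right, y up, looking along -z (the intrinsics and any distortion apply to the point x, -y, -z); pixel columns grow to the right and rows downward; lengths in m; the calibration is good to about 2 mm. A picture is of the moment at which its call begins: read the wrist's pose just before it. There is no depth.
- ctrl.finish_job(): hands the job in; it is judged then, once.
Trained networks look in a picture, given as the dict that the camera call returned (one of the last four; its "shot" number tells which), for a name from the list of things; names that differ only in an ending like _2 or _b are one class to them, and where a whole thing is asked for, a point or a joint stands for the part that bears it (a point fixed in the world has none). Each returns a list of dicts, best first, with "conf" (0 to 1); they miss things now and then, are a little off and sometimes report something else, mostly with a low value. They report only what shows in the picture. A call takes as long as a camera call.
- ctrl.silhouettes(picture, label): "mask" (384x512 bool, what is visible of it) and "box" ([left, top, width, height] in pixels, round what is visible of it).
The state is a dict: "t": time; "q": joint angles; "dq": joint speeds; "joint_efforts": joint torques, N m; "tcp_pos": TCP position; "orientation": TCP orientation; "contact_force": force on the tool from outside, world axes, zero at the start; "ft_torque": the same for the moment, N m; "finger_gap": finger opening in m; "gripper_force": force on a finger pad.
Only numpy, scipy, OpenCV 4.12 (cv2) and the standard library are available. Lean on these libraries where they do the work, as an engineer would, in place of code of your own. Each camera call takes 0.05 s, during which the arm holds its last target. There are 200 camera calls.

## Working session

There is one attempt and no reset: what is moved stays moved. The work goes in short steps, Python scripts to look and compute and a tool call to move; the robot and the scene stay as the last step left them, time stands still between calls to the robot, and variables do not carry over. Pictures are saved under pics/ and viewed, at most 10 in all, crops included, and the job is handed in when it is done.

Besides the shell and the picture viewer there is one more tool, called after ">>>" by a JSON object that holds its "name" and its "arguments". arm_command: Moves the arm, as the interface text tells. Its arguments: {"type":"object","properties":{"targets":{"type":"array","items":{"type":"object","properties":{"delta_pos":{"type":"array","items":{"type":"number"}},"turn":{"type":"array","items":{"type":"number"}},"grip":{"type":"number"}}}},"squeeze":{"type":"number"}},"required":["targets"]}

```bash
mkdir -p pics; ls
cat > h.py <<'E'
import numpy as np, cv2
from scipy.spatial.transform import Rotation as R
from rig import ctrl
def campose(p, s=None):
    if 'pose' in p: return np.array(p['pose'])
    T=np.eye(4); T[:3,:3]=R.from_rotvec(s['orientation']).as_matrix(); T[:3,3]=s['tcp_pos']
    return T@np.array(p['mount'])
def px2w(p,uv,z,s=None):
    T=campose(p,s); K=np.array(p['K']); uv=np.atleast_2d(np.array(uv,float))
    d=np.c_[(uv[:,0]-K[0,2])/K[0,0],-(uv[:,1]-K[1,2])/K[1,1],-np.ones(len(uv))]@T[:3,:3].T
    return T[:3,3]+d*((z-T[2,3])/d[:,2])[:,None]
def w2px(p,X,s=None):
    T=campose(p,s); K=np.array(p['K']); c=(np.atleast_2d(X)-T[:3,3])@T[:3,:3]
    return np.c_[K[0,0]*c[:,0]/-c[:,2]+K[0,2],K[1,1]*-c[:,1]/-c[:,2]+K[1,2]]
def rel(pos,rv=None):
    """row numbers to go from current measured pose to world pos/rotvec"""
    s=ctrl.sense(); r0=R.from_rotvec(s['orientation'])
    d=r0.inv().apply(np.array(pos)-s['tcp_pos'])/0.6
    t=np.zeros(3) if rv is None else (r0.inv()*R.from_rotvec(rv)).as_rotvec()/np.radians(45)
    return d.round(4),t.round(4)
def save(p,name): cv2.imwrite('pics/'+name,cv2.cvtColor(p['frame'],cv2.COLOR_RGB2BGR))
E
python3 - <<'E'
from h import *
s=ctrl.sense(); print({k:np.round(v,4).tolist() for k,v in s.items()})
print(R.from_rotvec(s['orientation']).as_matrix().round(3))
for n in ['top','side']:
    p=ctrl.camera(n); save(p,n+'0.png'); print(n,p.keys(),np.round(p['K'],1).tolist(),np.round(p['pose'],3).tolist())
    for l,z in [('nut',.012),('bar',.016),('case',.145),('pack',.065),('driver',.02),('tray',.03)]:
        for d in ctrl.silhouettes(p,l)[:2]:
            c=cv2.findContours(d['mask'].astype(np.uint8),0,2)[0]; c=max(c,key=cv2.contourArea)
            bp=cv2.boxPoints(cv2.minAreaRect(c)); print(l,round(d['conf'],2),d['box'],px2w(p,bp,z)[:,:2].round(3).tolist())
im=np.hstack([cv2.imread('pics/top0.png'),cv2.imread('pics/side0.png')])
E
```

```text
pics
{'t': 0.0, 'q': [-1.3032, 0.69, -0.1945, 1.5663, 0.1573, 0.9025, -0.2151], 'dq': [-0.0016, -0.0, -0.0001, -0.0002, 0.0013, 0.0003, -0.0006], 'joint_efforts': [-0.0002, -53.9606, -1.2665, -15.8543, 0.0092, 0.0094, -0.0], 'tcp_pos': [0.1447, 0.6074, 0.2305], 'orientation': [-0.3663, -3.1201, 0.0028], 'contact_force': [-0.2304, -0.2325, 0.029], 'ft_torque': [0.02, 0.0517, 0.0412], 'gripper_force': 0.0, 'finger_gap': 0.0853}
[[-0.973  0.232 -0.   ]
 [ 0.232  0.973 -0.002]
 [-0.    -0.002 -1.   ]]
top dict_keys(['frame', 'K', 'pose', 'shot']) [[422.1, 0.0, 258.0], [0.0, 422.1, 194.5], [0.0, 0.0, 1.0]] [[0.012, 0.998, -0.058, 0.486], [-1.0, 0.013, 0.013, 0.019], [0.014, 0.058, 0.998, 1.858], [0.0, 0.0, 0.0, 1.0]]
nut 0.28 [154.8, 171.8, 97.1, 55.6] [[0.505, 0.446], [0.705, 0.416], [0.64, 0.02], [0.441, 0.052]]
bar 0.61 [275.7, 204.8, 58.0, 14.7] [[0.508, -0.078], [0.553, -0.08], [0.542, -0.33], [0.498, -0.328]]
case 0.58 [158.5, 168.9, 93.0, 55.5] [[0.506, 0.413], [0.691, 0.384], [0.629, 0.019], [0.444, 0.05]]
pack 0.4 [156.9, 168.2, 92.1, 57.3] [[0.505, 0.43], [0.699, 0.402], [0.638,
[... 477 characters left out ...]
0.021, 0.774, -0.633, -0.836], [0.012, 0.634, 0.773, 1.142], [0.0, 0.0, 0.0, 1.0]]
nut 0.61 [215.4, 258.1, 9.6, 6.2] [[0.44, -0.18], [0.446, -0.165], [0.46, -0.173], [0.454, -0.188]]
case 0.77 [220.2, 115.0, 61.9, 98.5] [[0.443, -0.049], [0.477, 0.434], [0.698, 0.38], [0.622, -0.085]]
pack 0.59 [300.9, 192.0, 28.5, 51.7] [[0.737, 0.061], [0.83, 0.068], [0.814, -0.139], [0.729, -0.144]]
driver 0.43 [172.4, 381.6, 71.1, 1.8] [[0.353, -0.55], [0.352, -0.54], [0.528, -0.543], [0.528, -0.553]]
tray 0.89 [211.9, 105.9, 24.1, 26.3] [[0.396, 0.609], [0.49, 0.609], [0.493, 0.452], [0.404, 0.453]]
tray 0.28 [232.8, 238.7, 14.8, 68.4] [[0.508, -0.337], [0.511, -0.084], [0.552, -0.086], [0.544, -0.339]]
```

View pics/top0.png

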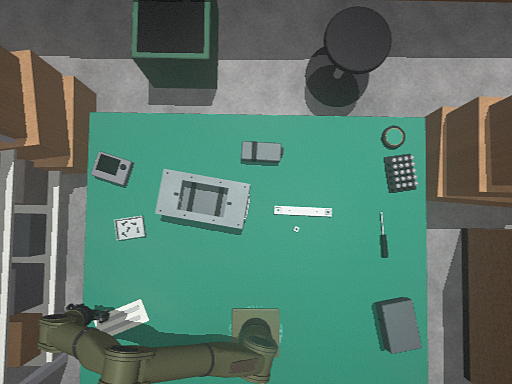

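View pics/side0.png

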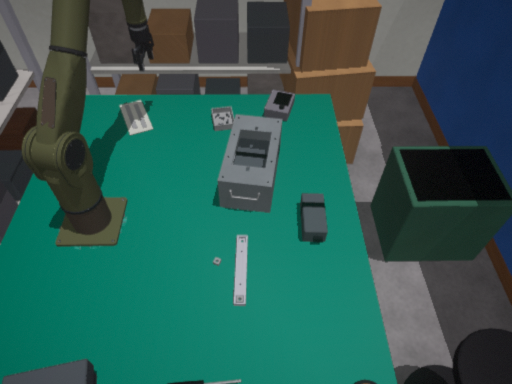

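The top view shows the case around (205,200), the bar at (303,211) and the nut at (296,229). The side view agrees: nut at (217,260), bar at (240,270). Next I'll move over the nut and bar for a close look.

```bash
cat >> h.py <<'E'
def down(yaw):
    """tool pointing down, tool y at angle yaw (rad) in world"""
    y=np.array([np.cos(yaw),np.sin(yaw),0]); z=np.array([0,0,-1.]); return R.from_matrix(np.c_[np.cross(y,z),y,z])
def plan(goals,start=None,dmax=.2,amax=35):
    """goals: [(pos,Rot)]; prints per-call delta and turn"""
    s=ctrl.sense(); p,r=(np.array(s['tcp_pos']),R.from_rotvec(s['orientation'])) if start is None else start
    for gp,gr in goals:
        gp=np.array(gp); dr=(r.inv()*gr).as_rotvec()
        n=int(max(np.ceil(np.linalg.norm(gp-p)/dmax),np.ceil(np.degrees(np.linalg.norm(dr))/amax),1)); p0,r0=p,r
        for i in range(1,n+1):
            q=p0+(gp-p0)*i/n; rr=r0*R.from_rotvec(dr*i/n)
            print('d',(r.inv().apply(q-p)/.6).round(3).tolist(),'t',((r.inv()*rr).as_rotvec()/np.radians(45)).round(3).tolist(),'->',q.round(3))
            p,r=q,rr
E
python3 - <<'E'
from h import *
plan([((.42,.35,.34),down(np.radians(35))),((.47,-.19,.30),down(np.radians(-2)))])
p=ctrl.camera('wrist'); print(np.round(p['mount'],3).tolist(),np.round(p['K'],0).tolist())
E
```

```text
d [-0.273, -0.156, -0.091] t [0.0, -0.0, 0.462] -> [0.282 0.479 0.286]
d [-0.311, -0.049, -0.091] t [0.0, -0.0, 0.462] -> [0.42 0.35 0.34]
d [-0.262, -0.149, 0.022] t [-0.0, -0.0, 0.274] -> [0.437 0.17  0.327]
d [-0.288, -0.09, 0.022] t [-0.0, -0.0, 0.274] -> [ 0.453 -0.01   0.313]
d [-0.3, -0.026, 0.022] t [-0.0, -0.0, 0.274] -> [ 0.47 -0.19  0.3 ]
[[-0.0, 0.965, 0.262, 0.067], [1.0, 0.0, -0.0, 0.001], [-0.0, 0.262, -0.965, -0.142], [0.0, 0.0, 0.0, 1.0]] [[328.0, 0.0, 257.0], [0.0, 328.0, 195.0], [0.0, 0.0, 1.0]]
```

>>> {"name": "arm_command", "arguments": {"targets": [{"delta_pos":[-0.273,-0.156,-0.091],"turn":[0,0,0.462],"grip":-1},{"delta_pos":[-0.273,-0.156,-0.091],"turn":[0,0,0.462],"grip":-1},{"delta_pos":[-0.273,-0.156,-0.091],"turn":[0,0,0.462],"grip":-1},{"delta_pos":[-0.273,-0.156,-0.091],"turn":[0,0,0.462],"grip":-1},{"delta_pos":[-0.273,-0.156,-0.091],"turn":[0,0,0.462],"grip":-1}]}}

```text
t: 1.17
tcp_pos: [0.2858, 0.4761, 0.287]
orientation: [0.928, 2.999, 0.0]
contact_force: [1.6, -0.3, 0.1]
finger_gap: 0.0854
gripper_force: 0.0
```

>>> {"name": "arm_command", "arguments": {"targets": [{"delta_pos":[-0.311,-0.049,-0.091],"turn":[0,0,0.462],"grip":-1},{"delta_pos":[-0.311,-0.049,-0.091],"turn":[0,0,0.462],"grip":-1},{"delta_pos":[-0.311,-0.049,-0.091],"turn":[0,0,0.462],"grip":-1},{"delta_pos":[-0.311,-0.049,-0.091],"turn":[0,0,0.462],"grip":-1},{"delta_pos":[-0.311,-0.049,-0.091],"turn":[0,0,0.462],"grip":-1}]}}

```text
t: 1.58
tcp_pos: [0.4234, 0.3466, 0.3419]
orientation: [1.455, 2.782, 0.001]
contact_force: [1.0, 0.2, 0.3]
finger_gap: 0.0855
gripper_force: 0.0
```

>>> {"name": "arm_command", "arguments": {"targets": [{"delta_pos":[-0.262,-0.149,0.022],"turn":[0,0,0.274],"grip":-1},{"delta_pos":[-0.262,-0.149,0.022],"turn":[0,0,0.274],"grip":-1},{"delta_pos":[-0.262,-0.149,0.022],"turn":[0,0,0.274],"grip":-1},{"delta_pos":[-0.262,-0.149,0.022],"turn":[0,0,0.274],"grip":-1},{"delta_pos":[-0.262,-0.149,0.022],"turn":[0,0,0.274],"grip":-1}]}}

```text
t: 2.0
tcp_pos: [0.4373, 0.1626, 0.3272]
orientation: [1.751, 2.607, -0.006]
contact_force: [-0.1, -0.8, 0.2]
finger_gap: 0.0853
gripper_force: 0.0
```

>>> {"name": "arm_command", "arguments": {"targets": [{"delta_pos":[-0.288,-0.09,0.022],"turn":[0,0,0.274],"grip":-1},{"delta_pos":[-0.288,-0.09,0.022],"turn":[0,0,0.274],"grip":-1},{"delta_pos":[-0.288,-0.09,0.022],"turn":[0,0,0.274],"grip":-1},{"delta_pos":[-0.288,-0.09,0.022],"turn":[0,0,0.274],"grip":-1},{"delta_pos":[-0.288,-0.09,0.022],"turn":[0,0,0.274],"grip":-1}]}}

```text
t: 2.42
tcp_pos: [0.4538, -0.0172, 0.3142]
orientation: [2.02, 2.403, -0.004]
contact_force: [-0.8, -0.4, -0.6]
finger_gap: 0.0853
gripper_force: 0.0
```

>>> {"name": "arm_command", "arguments": {"targets": [{"delta_pos":[-0.3,-0.026,0.022],"turn":[0,0,0.274],"grip":-1},{"delta_pos":[-0.3,-0.026,0.022],"turn":[0,0,0.274],"grip":-1},{"delta_pos":[-0.3,-0.026,0.022],"turn":[0,0,0.274],"grip":-1},{"delta_pos":[-0.3,-0.026,0.022],"turn":[0,0,0.274],"grip":-1},{"delta_pos":[-0.3,-0.026,0.022],"turn":[0,0,0.274],"grip":-1}]}}

```text
t: 2.83
tcp_pos: [0.4705, -0.1975, 0.301]
orientation: [2.265, 2.172, -0.004]
contact_force: [0.8, -0.7, -0.7]
finger_gap: 0.0854
gripper_force: 0.0
```

```bash
cat >> h.py <<'E'
def look(name,labels,view=True):
    s=ctrl.sense(); p=ctrl.camera('wrist'); save(p,name); out={}
    for l,z in labels:
        for d in ctrl.silhouettes(p,l)[:1]:
            c=max(cv2.findContours(d['mask'].astype(np.uint8),0,1)[0],key=cv2.contourArea)[:,0]
            w=px2w(p,c,z,s); r=cv2.minAreaRect((w[:,:2]*1000).astype(np.float32))
            print(l,round(d['conf'],2),np.round(d['box']).tolist(),'ctr mm',np.round(r[0],1),'size',np.round(r[1],1),'ang',round(r[2],1)); out[l]=c
    return s,p,out
E
python3 - <<'E'
from h import *
s,p,o=look('w1.png',[('nut',.012),('bar',.016),('pocket',.016),('fixed_nut',.016)])
print(s['tcp_pos'])
E
```

```text
nut 0.58 [228.0, 128.0, 19.0, 19.0] ctr mm [ 448.1 -171.4] size [20.4 18.7] ang 64.5
bar 0.73 [286.0, 54.0, 32.0, 193.0] ctr mm [ 526.  -199.5] size [248.5  37.3] ang 88.1
pocket 0.73 [284.0, 56.0, 32.0, 192.0] ctr mm [ 526.1 -200.2] size [249.8  38.8] ang 88.1
fixed_nut 0.95 [280.0, 55.0, 37.0, 193.0] ctr mm [ 525.7 -200.5] size [252.4  39.2] ang 87.9
[ 0.47049868 -0.19749814  0.3009776 ]
```

View pics/w1.png

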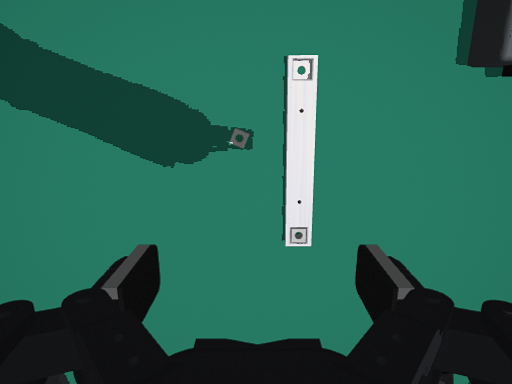

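The nut is at (239,138). The empty pocket, white with a dark hole, is at the bar's upper end at (302,70), which is world +y, and the fixed nut is at (298,236). Going down over the nut.

Run:
```python
from h import *
plan([((.448,-.1715,.11),down(np.radians(-25.5)))])
s=ctrl.sense()
p=ctrl.camera('wrist'); print(px2w(p,[[302,70],[298.5,236]],.016,s).round(4))
```

```text
d [0.027, -0.04, 0.318] t [-0.001, -0.002, 0.525] -> [ 0.448 -0.172  0.11 ]
[[ 0.5292 -0.0815  0.016 ]
 [ 0.5249 -0.2987  0.016 ]]
```

>>> {"name": "arm_command", "arguments": {"targets": [{"delta_pos":[0.027,-0.04,0.318],"turn":[0,0,0.525],"grip":-1},{"delta_pos":[0.027,-0.04,0.318],"turn":[0,0,0.525],"grip":-1},{"delta_pos":[0.027,-0.04,0.318],"turn":[0,0,0.525],"grip":-1},{"delta_pos":[0.027,-0.04,0.318],"turn":[0,0,0.525],"grip":-1},{"delta_pos":[0.027,-0.04,0.318],"turn":[0,0,0.525],"grip":-1}]}}

```text
t: 3.55
tcp_pos: [0.4462, -0.1702, 0.1074]
orientation: [-2.654, -1.675, 0.003]
contact_force: [-0.3, 0.4, -0.2]
finger_gap: 0.0852
gripper_force: 0.0
```

>>> {"name": "arm_command", "arguments": {"targets": [{"delta_pos":[0,0,0],"turn":[0,0,0],"grip":-0.5},{"delta_pos":[0,0,0],"turn":[0,0,0],"grip":-0.5},{"delta_pos":[0,0,0],"turn":[0,0,0],"grip":-0.5},{"delta_pos":[0,0,0],"turn":[0,0,0],"grip":-0.5},{"delta_pos":[0,0,0],"turn":[0,0,0],"grip":-0.5}]}}

```text
t: 3.97
tcp_pos: [0.4494, -0.1737, 0.1119]
orientation: [2.655, 1.673, 0.004]
contact_force: [0.4, 0.0, 0.8]
finger_gap: 0.0641
gripper_force: 0.0
```

Run:
```python
from h import *
s,p,o=look('w2.png',[('nut',.012),('bar',.016)])
print(s['tcp_pos'],s['finger_gap'])
```

```text
nut 0.77 [237.0, 177.0, 30.0, 32.0] ctr mm [ 448.4 -170.6] size [23.6 20.8] ang 64.3
bar 0.83 [281.0, 3.0, 152.0, 295.0] ctr mm [ 525.8 -192.5] size [234.4  38.8] ang 88.1
[ 0.44936744 -0.17371106  0.11186753] 0.0641068648187212
```

View pics/w2.png

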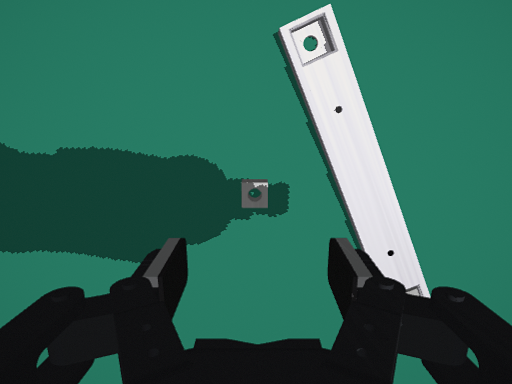

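The nut is square to the tool at (255,194), midway between the fingers. The empty pocket is at (311,43). Computing the approach.

Run:
```python
from h import *
s=ctrl.sense(); print(s['tcp_pos'],R.from_rotvec(s['orientation']).as_matrix()[:,1])
s0=dict(s); s0['tcp_pos']=[.44936744,-.17371106,.11186753]
p=ctrl.camera('wrist'); n=px2w(p,[[254.8,193.7]],.012,s0)[0]; print(n, px2w(p,[[311,40]],.016,s0))
s=ctrl.sense();print(s['tcp_pos'])
o=ctrl.silhouettes(p,'nut')[0]; m=np.argwhere(o['mask']).mean(0)[::-1]; n2=px2w(p,[m],.011,s)[0]; print(m,n2)
plan([((n2[0],n2[1],.006),down(np.radians(-25.5)))])
```

```text
[ 0.44853082 -0.1735309   0.11107907] [ 0.90192071 -0.43189593  0.00222023]
[ 0.44824618 -0.17104136  0.012     ] [[ 0.52836548 -0.09088866  0.016     ]]
[ 0.44830721 -0.17342408  0.11082071]
[256.10272873 193.4141252 ] [ 0.44812389 -0.17094582  0.011     ]
d [0.004, -0.002, 0.174] t [0.001, -0.0, -0.002] -> [ 0.448 -0.171  0.006]
```

>>> {"name": "arm_command", "arguments": {"targets": [{"delta_pos":[0.004,-0.002,0.05],"turn":[0,0,0],"grip":-0.4},{"delta_pos":[0.004,-0.002,0.1],"turn":[0,0,0],"grip":-0.4},{"delta_pos":[0.004,-0.002,0.14],"turn":[0,0,0],"grip":-0.4},{"delta_pos":[0.004,-0.002,0.165],"turn":[0,0,0],"grip":-0.4},{"delta_pos":[0.004,-0.002,0.174],"turn":[0,0,0],"grip":-0.4}]}}

```text
t: 4.63
tcp_pos: [0.4468, -0.1703, 0.0037]
orientation: [-2.656, -1.673, 0.002]
contact_force: [-0.5, 0.9, 0.5]
finger_gap: 0.0596
gripper_force: 0.0
```

>>> {"name": "arm_command", "arguments": {"targets": [{"delta_pos":[0,0,0],"turn":[0,0,0],"grip":-0.4},{"delta_pos":[0,0,0],"turn":[0,0,0],"grip":0.3},{"delta_pos":[0,0,0],"turn":[0,0,0],"grip":1},{"delta_pos":[0,0,0],"turn":[0,0,0],"grip":1},{"delta_pos":[0,0,0],"turn":[0,0,0],"grip":1}], "squeeze": 30}}

```text
t: 5.05
tcp_pos: [0.4484, -0.1708, 0.0068]
orientation: [2.657, 1.674, 0.002]
contact_force: [-0.9, 0.2, 4.2]
finger_gap: 0.0187
gripper_force: 29.9
```

>>> {"name": "arm_command", "arguments": {"targets": [{"delta_pos":[0,0,0],"turn":[0,0,0],"grip":1},{"delta_pos":[0,0,0],"turn":[0,0,0],"grip":1},{"delta_pos":[0,0,0],"turn":[0,0,0],"grip":1},{"delta_pos":[0,0,0],"turn":[0,0,0],"grip":1},{"delta_pos":[0,0,0],"turn":[0,0,0],"grip":1}]}}

```text
t: 5.47
tcp_pos: [0.4484, -0.1708, 0.0068]
orientation: [2.657, 1.674, 0.002]
contact_force: [0.1, -0.9, 6.3]
finger_gap: 0.0187
gripper_force: 30.1
```

Run:
```python
from h import *
s=ctrl.sense(); print(s['tcp_pos'],s['finger_gap'],s['gripper_force'],s['t'])
plan([((.50,-.11,.11),down(np.radians(-1.9)))])
```

```text
[ 0.4483814  -0.17081955  0.00679273] 0.01866078196127877 30.06584107875824 5.4667
d [0.129, 0.034, -0.172] t [0.003, 0.0, -0.526] -> [ 0.5  -0.11  0.11]
```

Run:
```python
from h import *
plan([((.5285,-.145,.08),down(np.radians(-1.9)))])
```

```text
d [0.097, 0.102, -0.122] t [0.003, 0.0, -0.526] -> [ 0.528 -0.145  0.08 ]
```

>>> {"name": "arm_command", "arguments": {"targets": [{"delta_pos":[0,0,-0.06],"turn":[0,0,0],"grip":1},{"delta_pos":[0.02,0.02,-0.122],"turn":[0,0,-0.1],"grip":1},{"delta_pos":[0.05,0.05,-0.122],"turn":[0,0,-0.25],"grip":1},{"delta_pos":[0.08,0.08,-0.122],"turn":[0,0,-0.4],"grip":1},{"delta_pos":[0.097,0.102,-0.122],"turn":[0,0,-0.526],"grip":1}]}}

```text
t: 5.88
tcp_pos: [0.5313, -0.1427, 0.0805]
orientation: [2.247, 2.191, 0.005]
contact_force: [-0.5, -0.1, -1.1]
finger_gap: 0.0187
gripper_force: 29.5
```

>>> {"name": "arm_command", "arguments": {"targets": [{"delta_pos":[0,0,0],"turn":[0,0,0],"grip":1},{"delta_pos":[0,0,0],"turn":[0,0,0],"grip":1},{"delta_pos":[0,0,0],"turn":[0,0,0],"grip":1},{"delta_pos":[0,0,0],"turn":[0,0,0],"grip":1},{"delta_pos":[0,0,0],"turn":[0,0,0],"grip":1}]}}

```text
t: 6.3
tcp_pos: [0.5267, -0.1451, 0.0788]
orientation: [-2.26, -2.181, 0.002]
contact_force: [-0.6, 0.3, -0.0]
finger_gap: 0.0187
gripper_force: 29.5
```

Run:
```python
from h import *
s,p,o=look('w3.png',[('nut',.075),('bar',.016)])
print(s['tcp_pos'],s['finger_gap'],R.from_rotvec(s['orientation']).as_matrix().round(4).tolist())
```

```text
nut 0.96 [236.0, 231.0, 41.0, 49.0] ctr mm [ 526.4 -147.7] size [25.3 19.8] ang 88.0
bar 0.79 [231.0, 99.0, 60.0, 245.0] ctr mm [ 529.3 -117.4] size [84.5 35.8] ang 88.2
[ 0.52667612 -0.14511359  0.07880467] 0.01871692060262381 [[0.0354, 0.9994, -0.0016], [0.9994, -0.0354, -0.0001], [-0.0001, -0.0016, -1.0]]
```

View pics/w3.png

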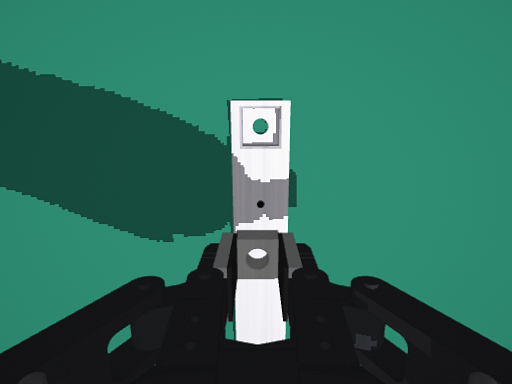

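The nut is held straight at (258,255). The empty pocket rim runs from about (239,107) to (281,148). Now I'll get its centre accurately.

Run:
```python
from h import *
g=cv2.imread('pics/w3.png',0).astype(int)
print('row127',g[124:131,226:298].mean(0).astype(int).tolist())
print('col245-275',g[92:160,244:250].mean(1).astype(int).tolist())
s=ctrl.sense(); p=ctrl.camera('wrist'); 
print(s['tcp_pos']); np.savez('w3.npz',pos=s['tcp_pos'],o=s['orientation'])
print(px2w(p,[[260,127.5],[261,100],[231,125],[291,125],[239,127.5],[281,127.5],[260,107],[260,148]],.016,s).round(4))
```

```text
row127 [109, 110, 101, 48, 91, 196, 248, 242, 243, 244, 244, 245, 243, 231, 212, 193, 175, 251, 246, 245, 245, 246, 247, 248, 249, 249, 228, 120, 104, 108, 109, 109, 109, 109, 109, 109, 109, 109, 106, 93, 97, 131, 212, 253, 249, 248, 247, 249, 251, 248, 128, 126, 113, 158, 181, 213, 252, 249, 249, 249, 249, 249, 251, 249, 119, 105, 109, 109, 109, 109, 109, 109]
col245-275 [108, 108, 108, 108, 109, 109, 111, 56, 152, 250, 248, 246, 247, 243, 211, 193, 236, 247, 247, 246, 246, 246, 246, 246, 246, 246, 246, 246, 246, 246, 246, 246, 246, 246, 246, 246, 246, 246, 246, 246, 246, 246, 246, 246, 246, 246, 246, 246, 246, 247, 254, 165, 104, 89, 177, 205, 195, 244, 245, 244, 244, 244, 244, 244, 244, 244, 244, 244]
[ 0.52745097 -0.14482739  0.07882895]
[[ 0.5307 -0.091   0.016 ]
 [ 0.5318 -0.0749  0.016 ]
 [ 0.513  -0.0889  0.016 ]
 [ 0.5496 -0.0902  0.016 ]
 [ 0.5178 -0.0906  0.016 ]
 [ 0.5435 -0.0915  0.016 ]
 [ 0.5311 -0.0789  0.016 ]
 [ 0.5303 -0.1035  0.016 ]]
```

```bash
python3 -c "
import cv2;a=cv2.imread('pics/w3.png')[90:160,215:305];cv2.imwrite('pics/c3.png',cv2.resize(a,None,fx=7,fy=7,interpolation=0))"
```

```text
(no output)
```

View pics/c3.png

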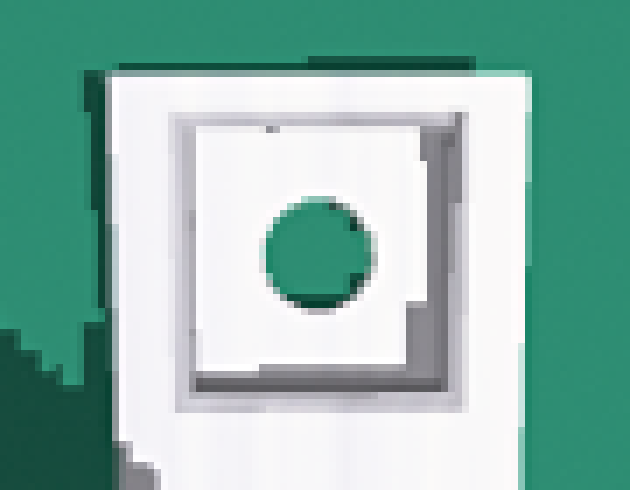

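>>> {"name": "arm_command", "arguments": {"targets": [{"delta_pos":[0.03,0,0],"turn":[0,0,0],"grip":1},{"delta_pos":[0.06,0,0.02],"turn":[0,0,0],"grip":1},{"delta_pos":[0.08,0,0.045],"turn":[0,0,0],"grip":1},{"delta_pos":[0.088,0,0.07],"turn":[0,0,0],"grip":1},{"delta_pos":[0.0915,0,0.083],"turn":[0,0,0],"grip":1}]}}

```text
t: 6.92
tcp_pos: [0.5292, -0.0879, 0.0277]
orientation: [-2.255, -2.185, 0.0]
contact_force: [-0.2, 0.1, 0.4]
finger_gap: 0.0193
gripper_force: 29.5
```

>>> {"name": "arm_command", "arguments": {"targets": [{"delta_pos":[0,0,0.003],"turn":[0,0,0],"grip":1},{"delta_pos":[0,0,0.005],"turn":[0,0,0],"grip":1},{"delta_pos":[0,0,0.005],"turn":[0,0,0],"grip":1},{"delta_pos":[0,0,0.005],"turn":[0,0,0],"grip":1},{"delta_pos":[0,0,0.005],"turn":[0,0,0],"grip":1}]}}

```text
t: 7.33
tcp_pos: [0.5303, -0.0904, 0.0267]
orientation: [2.258, 2.182, 0.001]
contact_force: [-0.1, 0.4, 0.1]
finger_gap: 0.0191
gripper_force: 29.5
```

Run:
```python
from h import *
s,p,o=look('w4.png',[('nut',.03)])
print(s['tcp_pos'],s['contact_force'])
a=cv2.imread('pics/w4.png')[190:300,200:320];cv2.imwrite('pics/c4.png',cv2.resize(a,None,fx=5,fy=5,interpolation=0))
```

```text
nut 0.94 [234.0, 232.0, 44.0, 49.0] ctr mm [530.2 -89.7] size [24.1 18.8] ang 88.0
[ 0.53031483 -0.09042026  0.02674454] [-0.08125869  0.4375424   0.05866851]
```

View pics/c4.png

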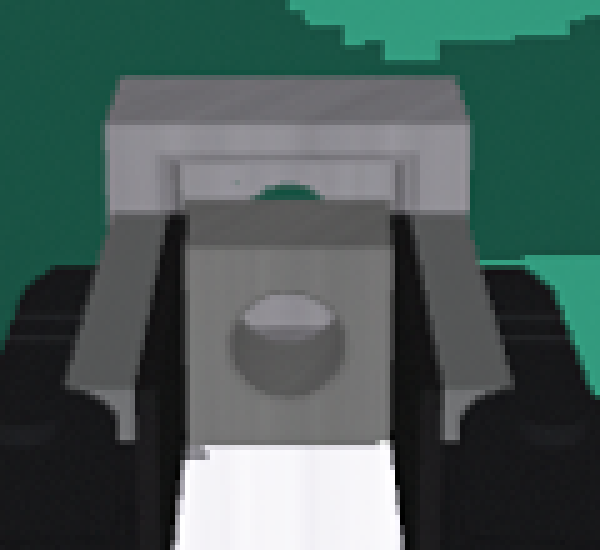

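Nut and pocket line up sideways: nut edges are at crop columns 187–392 and the pocket's inner rim at 180–398. The nut sits about 1 mm short in tool x, so I'll correct that, lower it and release.

>>> {"name": "arm_command", "arguments": {"targets": [{"delta_pos":[0.0016,0,0],"turn":[0,0,0],"grip":1},{"delta_pos":[0.0016,0,0.004],"turn":[0,0,0],"grip":1},{"delta_pos":[0.0016,0,0.009],"turn":[0,0,0],"grip":1},{"delta_pos":[0.0016,0,0.014],"turn":[0,0,0],"grip":1},{"delta_pos":[0.0016,0,0.017],"turn":[0,0,0],"grip":1}]}}

```text
t: 7.85
tcp_pos: [0.5298, -0.0886, 0.0162]
orientation: [-2.258, -2.184, -0.0]
contact_force: [-3.8, 1.3, 28.9]
finger_gap: 0.0189
gripper_force: 45.2
```

>>> {"name": "arm_command", "arguments": {"targets": [{"delta_pos":[0,0,0],"turn":[0,0,0],"grip":1},{"delta_pos":[0,0,0],"turn":[0,0,0],"grip":1},{"delta_pos":[0,0,0],"turn":[0,0,0],"grip":1},{"delta_pos":[0,0,0],"turn":[0,0,0],"grip":1},{"delta_pos":[0,0,0],"turn":[0,0,0],"grip":1}]}}

```text
t: 8.27
tcp_pos: [0.5298, -0.0886, 0.0164]
orientation: [-2.258, -2.184, -0.0]
contact_force: [-2.1, 0.3, 8.4]
finger_gap: 0.0187
gripper_force: 34.0
```

Run:
```python
from h import *
s,p,o=look('w5.png',[('nut',.02)])
print(s['tcp_pos'],s['contact_force'])
a=cv2.imread('pics/w5.png')[190:300,200:320];cv2.imwrite('pics/c5.png',cv2.resize(a,None,fx=5,fy=5,interpolation=0))
```

```text
nut 0.73 [236.0, 233.0, 43.0, 49.0] ctr mm [529.8 -88.5] size [23.5 19.4] ang 88.1
[ 0.52982081 -0.08863348  0.01635752] [-2.07061606  0.26894745  8.44253568]
```

View pics/c5.png

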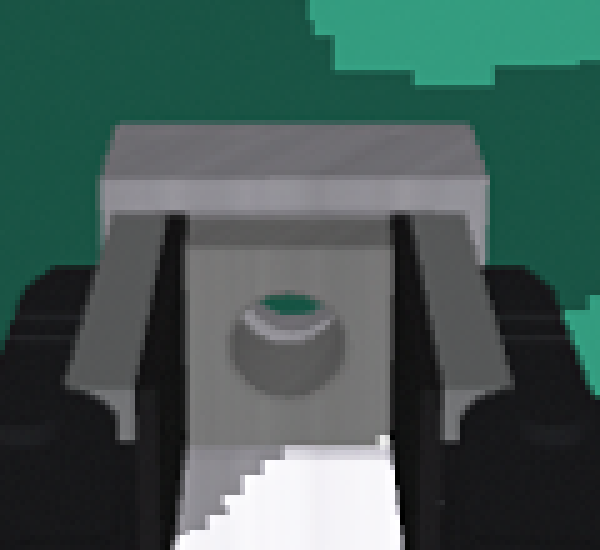

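>>> {"name": "arm_command", "arguments": {"targets": [{"delta_pos":[-0.001,0,-0.001],"turn":[0,0,0],"grip":1},{"delta_pos":[-0.0015,0,-0.001],"turn":[0,0,0],"grip":1},{"delta_pos":[-0.0015,0,-0.001],"turn":[0,0,0],"grip":0.4},{"delta_pos":[-0.0015,0,-0.001],"turn":[0,0,0],"grip":0.1},{"delta_pos":[-0.0015,0,-0.001],"turn":[0,0,0],"grip":0.1}]}}

```text
t: 8.78
tcp_pos: [0.5298, -0.0896, 0.0162]
orientation: [-2.258, -2.184, 0.0]
contact_force: [0.5, -0.8, -0.2]
finger_gap: 0.0384
gripper_force: 0.0
```

>>> {"name": "arm_command", "arguments": {"targets": [{"delta_pos":[0,0,0],"turn":[0,0,0],"grip":0.1},{"delta_pos":[0,0,-0.03],"turn":[0,0,0],"grip":0.1},{"delta_pos":[-0.03,0,-0.06],"turn":[0,0,0],"grip":0.1},{"delta_pos":[-0.07,0,-0.08],"turn":[0,0,0],"grip":0.1},{"delta_pos":[-0.1,0,-0.1],"turn":[0,0,0],"grip":-0.2}]}}

```text
t: 9.2
tcp_pos: [0.5279, -0.1511, 0.0773]
orientation: [2.257, 2.183, -0.001]
contact_force: [0.5, -0.5, -0.5]
finger_gap: 0.0494
gripper_force: 0.0
```

>>> {"name": "arm_command", "arguments": {"targets": [{"delta_pos":[0,0,0],"turn":[0,0,0],"grip":-0.2},{"delta_pos":[0,0,0],"turn":[0,0,0],"grip":-0.2},{"delta_pos":[0,0,0],"turn":[0,0,0],"grip":-0.2},{"delta_pos":[0,0,0],"turn":[0,0,0],"grip":-0.2},{"delta_pos":[0,0,0],"turn":[0,0,0],"grip":-0.2}]}}

```text
t: 9.62
tcp_pos: [0.5276, -0.148, 0.0758]
orientation: [-2.255, -2.185, 0.0]
contact_force: [0.1, -0.0, -0.5]
finger_gap: 0.0512
gripper_force: 0.0
```

Run:
```python
from h import *
s,p,o=look('w6.png',[('nut',.016),('bar',.016)])
print(s['tcp_pos'],s['contact_force'])
a=cv2.imread('pics/w6.png')[60:260,130:390];cv2.imwrite('pics/c6.png',cv2.resize(a,None,fx=3,fy=3,interpolation=0))
```

```text
nut 0.72 [239.0, 104.0, 37.0, 36.0] ctr mm [529.4 -90.8] size [20.1 20.2] ang 87.4
bar 0.63 [229.0, 92.0, 62.0, 252.0] ctr mm [ 528.1 -161.1] size [172.   36.9] ang 87.9
[ 0.52760772 -0.1479895   0.07576884] [ 0.07385892 -0.00960025 -0.48015693]
```

View pics/c6.png

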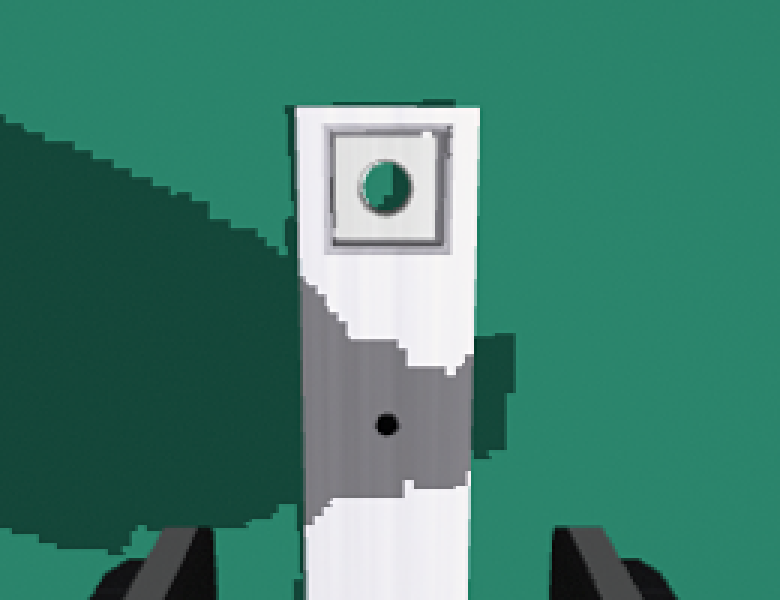

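The nut lies flat and flush in the pocket at crop (386,187). Now I'll measure the case from above before picking up the bar.

Run:
```python
from h import *
plan([((.535,-.07,.24),down(np.radians(-2))),((.574,.256,.40),down(np.radians(-9.6)))])
```

```text
d [0.132, 0.008, -0.273] t [-0.001, -0.001, 0.003] -> [ 0.535 -0.07   0.24 ]
d [0.273, 0.023, -0.133] t [0.0, 0.0, 0.084] -> [0.554 0.093 0.32 ]
d [0.274, 0.005, -0.133] t [0.0, 0.0, 0.084] -> [0.574 0.256 0.4  ]
```

>>> {"name": "arm_command", "arguments": {"targets": [{"delta_pos":[0.132,0.008,-0.273],"turn":[0,0,0],"grip":-0.2},{"delta_pos":[0.132,0.008,-0.273],"turn":[0,0,0],"grip":-0.2},{"delta_pos":[0.132,0.008,-0.273],"turn":[0,0,0],"grip":-0.2},{"delta_pos":[0.132,0.008,-0.273],"turn":[0,0,0],"grip":-0.2},{"delta_pos":[0.132,0.008,-0.273],"turn":[0,0,0],"grip":-0.2}]}}

```text
t: 10.18
tcp_pos: [0.5379, -0.0674, 0.2448]
orientation: [2.251, 2.186, 0.01]
contact_force: [0.2, -0.4, -1.2]
finger_gap: 0.0514
gripper_force: 0.0
```

>>> {"name": "arm_command", "arguments": {"targets": [{"delta_pos":[0.273,0.023,-0.133],"turn":[0,0,0.084],"grip":-0.2},{"delta_pos":[0.273,0.023,-0.133],"turn":[0,0,0.084],"grip":-0.2},{"delta_pos":[0.273,0.023,-0.133],"turn":[0,0,0.084],"grip":-0.2},{"delta_pos":[0.273,0.023,-0.133],"turn":[0,0,0.084],"grip":-0.2},{"delta_pos":[0.273,0.023,-0.133],"turn":[0,0,0.084],"grip":-0.2}]}}

```text
t: 10.6
tcp_pos: [0.5555, 0.1006, 0.3221]
orientation: [-2.319, -2.117, -0.009]
contact_force: [0.9, 0.5, -0.6]
finger_gap: 0.0512
gripper_force: 0.0
```

>>> {"name": "arm_command", "arguments": {"targets": [{"delta_pos":[0.274,0.005,-0.133],"turn":[0,0,0.084],"grip":-0.2},{"delta_pos":[0.274,0.005,-0.133],"turn":[0,0,0.084],"grip":-0.2},{"delta_pos":[0.274,0.005,-0.133],"turn":[0,0,0.084],"grip":-0.2},{"delta_pos":[0.274,0.005,-0.133],"turn":[0,0,0.084],"grip":-0.2},{"delta_pos":[0.274,0.005,-0.133],"turn":[0,0,0.084],"grip":-0.2}]}}

```text
t: 11.02
tcp_pos: [0.5734, 0.2641, 0.4016]
orientation: [-2.386, -2.039, -0.008]
contact_force: [0.4, 1.6, -0.0]
finger_gap: 0.0515
gripper_force: 0.0
```

>>> {"name": "arm_command", "arguments": {"targets": [{"delta_pos":[0,0,0],"turn":[0,0,0],"grip":-0.2},{"delta_pos":[0,0,0],"turn":[0,0,0],"grip":-0.2},{"delta_pos":[0,0,0],"turn":[0,0,0],"grip":-0.2},{"delta_pos":[0,0,0],"turn":[0,0,0],"grip":-0.2},{"delta_pos":[0,0,0],"turn":[0,0,0],"grip":-0.2}]}}

```text
t: 11.43
tcp_pos: [0.5738, 0.2541, 0.3995]
orientation: [2.4, 2.027, -0.002]
contact_force: [-0.1, 0.2, 0.7]
finger_gap: 0.0512
gripper_force: 0.0
```

Run:
```python
from h import *
s,p,o=look('w7.png',[('case',.145)])
print(s['tcp_pos'],s['contact_force'])
np.savez('w7.npz',pos=s['tcp_pos'],o=s['orientation'])
```

```text
case 0.69 [172.0, 24.0, 173.0, 287.0] ctr mm [568.9 223.5] size [359.5 187.9] ang 80.7
[0.57381168 0.25408411 0.39947304] [-0.11488826  0.2390212   0.73607784]
```

View pics/w7.png

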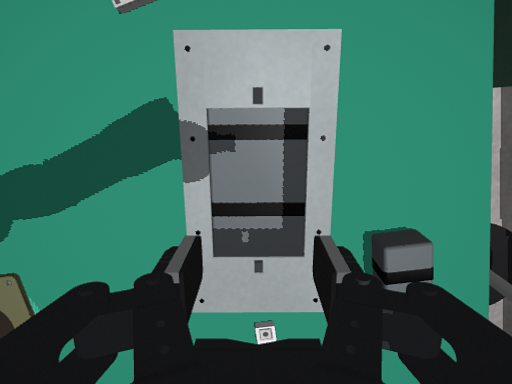

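The last view shows the whole mouth, with corners at (207,108), (309,108), (304,257) and (213,256), and slots at (258,95.5) and (258.5,266.5). Computing the case pose and a collision-checked insertion path.

```bash
cat > path.py <<'E'
import numpy as np
# 2-D case frame: y along length, z above bench. bar pose: c=(y,z) of bar centre, th = tilt, low end at +y
def boxpts(c,u,v,a0,a1,b0,b1,n=60):
    A,B=np.meshgrid(np.linspace(a0,a1,n),np.linspace(b0,b1,12)); A=A.ravel();B=B.ravel()
    return c+A[:,None]*u+B[:,None]*v
def dist(P,y0,y1,z0,z1):
    dy=np.maximum(np.maximum(y0-P[:,0],P[:,0]-y1),0); dz=np.maximum(np.maximum(z0-P[:,1],P[:,1]-z1),0)
    return np.hypot(dy,dz).min()
def clear(y,z,th,g):  # g: grasp offset along bar (+ to low end)
    t=np.radians(th); u=np.array([np.cos(t),-np.sin(t)]); v=np.array([np.sin(t),np.cos(t)]); c=np.array([y,z])
    bar=boxpts(c,u,v,-125,125,-8,8); body=boxpts(c,u,v,g-43,g+43,54,140,30); fing=boxpts(c,u,v,g-15,g+15,-22,54,20)
    def env(P): return min(dist(P,95,179,141,145),dist(P,-179,-95,141,145),dist(P,175,179,0,145),dist(P,-179,-175,0,145),dist(P,-200,200,0,48))
    return env(bar),env(body),env(fing)
E
python3 - <<'E'
from h import *; from path import *
f=np.load('w7.npz'); s=dict(tcp_pos=f['pos'],orientation=f['o']); p=ctrl.camera('wrist')
M=px2w(p,[[207,108],[309,108],[304.5,257],[212.5,256.5]],.145,s)[:,:2]; S=px2w(p,[[258,95.5],[258.5,266.5]],.145,s)[:,:2]
print(M.mean(0),S.mean(0)); 
for d in (S[0]-S[1],M[0]-M[3],M[1]-M[2],[M[1][1]*-1+M[0][1],M[1][0]-M[0][0]]): print(np.linalg.norm(d).round(4),np.degrees(np.arctan2(d[1],d[0])).round(2))
g=-20
for th,ys,zs in [(30,range(-10,50,5),range(120,260,10)),(25,range(0,50,5),range(110,200,10)),(20,range(0,50,5),range(100,160,10)),(12,range(10,50,5),range(90,140,10)),(0,range(-5,50,5),range(80,136,10))]:
    print(th)
    for z in zs: print(z,[tuple(int(k) for k in clear(y,z,th,g)) for y in ys])
E
```

```text
[0.56929864 0.22337618] [0.56928506 0.22327606]
0.2178 80.57
0.1893 80.25
0.19 80.94
0.119 80.36
30
120 [(2, 55, 49), (2, 51, 53), (2, 46, 55), (2, 42, 55), (2, 38, 55), (2, 33, 55), (2, 29, 55), (2, 25, 53), (2, 20, 48), (2, 16, 44), (2, 13, 40), (2, 10, 35)]
130 [(12, 60, 45), (12, 56, 50), (12, 51, 55), (12, 47, 60), (12, 43, 64), (12, 38, 65), (12, 34, 62), (12, 30, 58), (12, 27, 53), (12, 24, 49), (12, 21, 45), (12, 20, 40)]
140 [(22, 65, 43), (22, 61, 48), (22, 56, 53), (22, 52, 58), (22, 48, 63), (22, 44, 68), (22, 41, 67), (22, 38, 63), (22, 35, 58), (22, 32, 54), (20, 31, 50), (17, 30, 45)]
150 [(32, 70, 43), (32, 66, 48), (31, 62, 53), (29, 58, 58), (26, 55, 63), (24, 52, 68), (21, 49, 72), (19, 46, 68), (16, 44, 63), (14, 42, 59), (11, 41, 55), (9, 40, 50)]
160 [(28, 76, 45), (25, 73, 50), (23, 69, 55), (20, 66, 60), (18, 63, 65), (15, 60, 69), (13, 57, 74), (10, 55, 73), (8, 53, 68), (5, 51, 64), (3, 50, 60), (0, 50, 55)]
170 [(19, 83, 49), (16, 80, 54), (14, 77, 58), (11, 74, 63), (9, 71, 67), (6, 68, 72), (4, 66, 77), (2, 64, 78), (0, 62, 73), (0, 61, 69), (0, 60, 65), 
[... 4319 characters left out ...]
 52, 20), (25, 47, 20), (20, 42, 20), (15, 37, 20), (10, 32, 20), (5, 27, 20)]
100 [(33, 28, 30), (33, 33, 30), (33, 38, 30), (33, 42, 30), (33, 47, 30), (30, 52, 30), (25, 47, 30), (20, 42, 30), (15, 38, 30), (10, 33, 30), (5, 28, 30)]
110 [(23, 33, 40), (23, 37, 40), (23, 41, 40), (23, 46, 40), (23, 50, 40), (23, 55, 40), (23, 50, 40), (20, 46, 40), (15, 41, 40), (10, 37, 40), (5, 33, 40)]
120 [(13, 39, 50), (13, 43, 50), (13, 47, 50), (13, 51, 50), (13, 55, 50), (13, 59, 50), (13, 55, 50), (13, 51, 50), (13, 47, 50), (10, 43, 50), (5, 39, 50)]
130 [(3, 47, 55), (3, 50, 60), (3, 53, 60), (3, 57, 60), (3, 61, 60), (3, 65, 60), (3, 61, 60), (3, 57, 60), (3, 53, 60), (3, 50, 60), (3, 47, 55)]
```

Run:
```python
from h import *; from path import *
plan([((.54,-.06,.25),down(np.radians(-2))),((.5256,-.2115,.07),down(np.radians(-2)))])
W=[(-35,235,32),(-28,200,32),(-18,175,32),(-2,155,30),(15,143,27),(28,136,22),(36,128,15),(38,115,6),(30,108,0),(0,108,0),(0,128.5,0)]
for a,b in zip(W,W[1:]):
    print(a,b,[tuple(int(x) for x in np.min([clear(*(np.array(a)*(1-t)+np.array(b)*t),-12) for t in np.linspace(0,1,11)],0))])
```

```text
d [-0.264, 0.016, 0.125] t [-0.0, 0.0, -0.084] -> [0.557 0.098 0.325]
d [-0.264, -0.002, 0.125] t [-0.0, 0.0, -0.084] -> [ 0.54 -0.06  0.25]
d [-0.127, -0.008, 0.15] t [0.0, -0.0, 0.0] -> [ 0.533 -0.136  0.16 ]
d [-0.127, -0.008, 0.15] t [0.0, -0.0, 0.0] -> [ 0.526 -0.212  0.07 ]
(-35, 235, 32) (-28, 200, 32) [(12, 108, 60)]
(-28, 200, 32) (-18, 175, 32) [(12, 83, 49)]
(-18, 175, 32) (-2, 155, 30) [(23, 59, 49)]
(-2, 155, 30) (15, 143, 27) [(26, 42, 58)]
(15, 143, 27) (28, 136, 22) [(21, 34, 55)]
(28, 136, 22) (36, 128, 15) [(11, 31, 49)]
(36, 128, 15) (38, 115, 6) [(7, 28, 44)]
(38, 115, 6) (30, 108, 0) [(10, 28, 38)]
(30, 108, 0) (0, 108, 0) [(20, 38, 38)]
(0, 108, 0) (0, 128.5, 0) [(4, 43, 38)]
```

>>> {"name": "arm_command", "arguments": {"targets": [{"delta_pos":[-0.264,0.016,0.125],"turn":[0,0,-0.084],"grip":-0.5},{"delta_pos":[-0.264,0.016,0.125],"turn":[0,0,-0.084],"grip":-0.5},{"delta_pos":[-0.264,0.016,0.125],"turn":[0,0,-0.084],"grip":-0.5},{"delta_pos":[-0.264,0.016,0.125],"turn":[0,0,-0.084],"grip":-0.5},{"delta_pos":[-0.264,0.016,0.125],"turn":[0,0,-0.084],"grip":-0.5}]}}

```text
t: 12.0
tcp_pos: [0.5547, 0.0889, 0.3229]
orientation: [2.339, 2.095, -0.012]
contact_force: [-1.1, -1.3, -0.1]
finger_gap: 0.064
gripper_force: 0.0
```

>>> {"name": "arm_command", "arguments": {"targets": [{"delta_pos":[-0.264,-0.002,0.125],"turn":[0,0,-0.084],"grip":-0.5},{"delta_pos":[-0.264,-0.002,0.125],"turn":[0,0,-0.084],"grip":-0.5},{"delta_pos":[-0.264,-0.002,0.125],"turn":[0,0,-0.084],"grip":-0.5},{"delta_pos":[-0.264,-0.002,0.125],"turn":[0,0,-0.084],"grip":-0.5},{"delta_pos":[-0.264,-0.002,0.125],"turn":[0,0,-0.084],"grip":-0.5}]}}

```text
t: 12.42
tcp_pos: [0.5372, -0.0678, 0.248]
orientation: [2.27, 2.172, -0.011]
contact_force: [-0.1, -0.6, -1.2]
finger_gap: 0.0638
gripper_force: 0.0
```

>>> {"name": "arm_command", "arguments": {"targets": [{"delta_pos":[-0.06,-0.004,0.07],"turn":[0,0,0],"grip":-0.5},{"delta_pos":[-0.12,-0.008,0.14],"turn":[0,0,0],"grip":-0.5},{"delta_pos":[-0.18,-0.012,0.2],"turn":[0,0,0],"grip":-0.5},{"delta_pos":[-0.23,-0.015,0.26],"turn":[0,0,0],"grip":-0.5},{"delta_pos":[-0.254,-0.016,0.3],"turn":[0,0,0],"grip":-0.5}]}}

```text
t: 12.83
tcp_pos: [0.5274, -0.1966, 0.0912]
orientation: [2.258, 2.182, 0.001]
contact_force: [0.7, 0.7, -0.2]
finger_gap: 0.0642
gripper_force: 0.0
```

>>> {"name": "arm_command", "arguments": {"targets": [{"delta_pos":[0,0,0],"turn":[0,0,0],"grip":-0.5},{"delta_pos":[0,0,0],"turn":[0,0,0],"grip":-0.5},{"delta_pos":[0,0,0],"turn":[0,0,0],"grip":-0.5},{"delta_pos":[0,0,0],"turn":[0,0,0],"grip":-0.5},{"delta_pos":[0,0,0],"turn":[0,0,0],"grip":-0.5}]}}

```text
t: 13.25
tcp_pos: [0.5286, -0.1931, 0.0934]
orientation: [2.255, 2.185, 0.003]
contact_force: [-0.3, 0.1, 0.3]
finger_gap: 0.0641
gripper_force: 0.0
```

Run:
```python
from h import *
s,p,o=look('w8.png',[('nut',.016),('bar',.016)])
print(s['tcp_pos'],s['finger_gap'])
plan([((.5256,-.2115,0.0),down(np.radians(-2)))])
```

```text
nut 0.78 [232.0, 30.0, 39.0, 37.0] ctr mm [529.4 -91.5] size [20.5 20.3] ang 88.2
bar 0.82 [224.0, 16.0, 64.0, 329.0] ctr mm [ 527.2 -191.3] size [231.1  36.5] ang 88.1
[ 0.52864073 -0.19313326  0.09344891] 0.06407355897516465
d [-0.03, -0.003, 0.155] t [0.002, -0.0, 0.004] -> [ 0.526 -0.212  0.   ]
```

>>> {"name": "arm_command", "arguments": {"targets": [{"delta_pos":[-0.015,-0.003,0.04],"turn":[0,0,0],"grip":-0.5},{"delta_pos":[-0.03,-0.003,0.08],"turn":[0,0,0],"grip":-0.5},{"delta_pos":[-0.03,-0.003,0.12],"turn":[0,0,0],"grip":-0.5},{"delta_pos":[-0.03,-0.003,0.145],"turn":[0,0,0],"grip":-0.5},{"delta_pos":[-0.03,-0.003,0.154],"turn":[0,0,0],"grip":-0.5}]}}

```text
t: 13.82
tcp_pos: [0.5238, -0.2117, -0.0021]
orientation: [-2.256, -2.182, 0.001]
contact_force: [0.2, -0.1, -0.1]
finger_gap: 0.0637
gripper_force: 0.0
```

>>> {"name": "arm_command", "arguments": {"targets": [{"delta_pos":[0,0,0],"turn":[0,0,0],"grip":-0.5},{"delta_pos":[0,0,0],"turn":[0,0,0],"grip":-0.2},{"delta_pos":[0,0,0],"turn":[0,0,0],"grip":0.1},{"delta_pos":[0,0,0],"turn":[0,0,0],"grip":1},{"delta_pos":[0,0,0],"turn":[0,0,0],"grip":1}], "squeeze": 70}}

```text
t: 14.23
tcp_pos: [0.526, -0.2127, 0.0014]
orientation: [2.256, 2.182, 0.002]
contact_force: [0.6, -1.1, 6.1]
finger_gap: 0.0342
gripper_force: 71.0
```

>>> {"name": "arm_command", "arguments": {"targets": [{"delta_pos":[0,0,0],"turn":[0,0,0],"grip":1},{"delta_pos":[0,0,0],"turn":[0,0,0],"grip":1},{"delta_pos":[0,0,0],"turn":[0,0,0],"grip":1},{"delta_pos":[0,0,0],"turn":[0,0,0],"grip":1},{"delta_pos":[0,0,0],"turn":[0,0,0],"grip":1}]}}

```text
t: 14.65
tcp_pos: [0.526, -0.2127, 0.0014]
orientation: [2.256, 2.182, 0.002]
contact_force: [-0.7, 0.5, 6.5]
finger_gap: 0.0342
gripper_force: 71.0
```

Run:
```python
from h import *
s=ctrl.sense(); print(s['tcp_pos'],s['finger_gap'],s['contact_force'],s['ft_torque'],s['gripper_force'])
print(R.from_rotvec(s['orientation']).as_matrix().round(4).tolist())
plan([((.5256,-.2115,.2),down(np.radians(-2)))])
```

```text
[ 0.52603892 -0.21273173  0.00135483] 0.034247313336721985 [-0.72553497  0.48266094  6.54817148] [0.16183899 0.07411471 0.02064993] 70.99139347672462
[[0.0333, 0.9994, 0.0029], [0.9994, -0.0333, -0.0008], [-0.0007, 0.0029, -1.0]]
d [0.002, 0.0, -0.331] t [0.004, 0.001, 0.002] -> [ 0.526 -0.212  0.2  ]
```

```bash
cat >> h.py <<'E'
YAW=np.radians(-9.45); C=np.array([.5693,.2233]); OFF=np.array([.013,0,-.0066])
def goal(y,z,th,dx=0):
    r=down(YAW)*R.from_euler('y',-th,degrees=True); yd=np.array([-np.sin(YAW),np.cos(YAW)]); xd=np.array([np.cos(YAW),np.sin(YAW)])
    c=np.r_[C+y/1000*yd+dx/1000*xd,z/1000]; return c-r.apply(OFF),r
E
python3 - <<'E'
from h import *
s=ctrl.sense(); p0=np.array(s['tcp_pos']); r0=R.from_rotvec(s['orientation'])
plan([(p0+[0,0,.1],r0),(p0+[.005,.05,.27],r0),goal(-80,300,20),goal(-35,260,32)],dmax=.19,amax=22)
E
```

```text
d [-0.0, 0.0, -0.167] t [0.0, 0.0, 0.0] -> [ 0.526 -0.213  0.101]
d [0.083, 0.006, -0.283] t [0.0, 0.0, 0.0] -> [ 0.531 -0.163  0.271]
d [0.245, 0.011, -0.023] t [0.016, -0.222, 0.083] -> [ 0.542 -0.016  0.285]
d [0.237, -0.005, -0.065] t [0.016, -0.222, 0.083] -> [0.554 0.13  0.298]
d [0.091, -0.0, 0.032] t [0.0, -0.267, -0.0] -> [0.561 0.174 0.261]
```

Lift first and check the grip, then move on with the tilt.

>>> {"name": "arm_command", "arguments": {"targets": [{"delta_pos":[0,0,-0.01],"turn":[0,0,0],"grip":1},{"delta_pos":[0,0,-0.04],"turn":[0,0,0],"grip":1},{"delta_pos":[0,0,-0.08],"turn":[0,0,0],"grip":1},{"delta_pos":[0,0,-0.13],"turn":[0,0,0],"grip":1},{"delta_pos":[0,0,-0.167],"turn":[0,0,0],"grip":1}], "squeeze": 80}}

```text
t: 15.07
tcp_pos: [0.5246, -0.2125, 0.1019]
orientation: [2.258, 2.184, 0.0]
contact_force: [0.0, -0.5, -3.2]
finger_gap: 0.0339
gripper_force: 80.5
```

>>> {"name": "arm_command", "arguments": {"targets": [{"delta_pos":[0.015,0,-0.05],"turn":[0,0,0],"grip":1},{"delta_pos":[0.03,0,-0.1],"turn":[0,0,0],"grip":1},{"delta_pos":[0.05,0,-0.16],"turn":[0,0,0],"grip":1},{"delta_pos":[0.065,0.003,-0.22],"turn":[0,0,0],"grip":1},{"delta_pos":[0.083,0.006,-0.283],"turn":[0,0,0],"grip":1}]}}

```text
t: 15.48
tcp_pos: [0.5284, -0.1622, 0.2712]
orientation: [-2.258, -2.182, 0.002]
contact_force: [1.2, 0.3, -4.6]
finger_gap: 0.0341
gripper_force: 80.5
```

>>> {"name": "arm_command", "arguments": {"targets": [{"delta_pos":[0.049,0.002,-0.005],"turn":[0.003,-0.044,0.017],"grip":1},{"delta_pos":[0.098,0.004,-0.009],"turn":[0.006,-0.089,0.033],"grip":1},{"delta_pos":[0.147,0.007,-0.014],"turn":[0.01,-0.133,0.05],"grip":1},{"delta_pos":[0.196,0.009,-0.018],"turn":[0.013,-0.178,0.066],"grip":1},{"delta_pos":[0.245,0.011,-0.023],"turn":[0.016,-0.222,0.083],"grip":1}]}}

```text
t: 15.9
tcp_pos: [0.5404, -0.0145, 0.2838]
orientation: [2.241, 2.028, -0.205]
contact_force: [1.3, -0.4, -3.9]
finger_gap: 0.034
gripper_force: 80.5
```

>>> {"name": "arm_command", "arguments": {"targets": [{"delta_pos":[0.047,-0.001,-0.013],"turn":[0.003,-0.044,0.017],"grip":1},{"delta_pos":[0.095,-0.002,-0.026],"turn":[0.006,-0.089,0.033],"grip":1},{"delta_pos":[0.142,-0.003,-0.039],"turn":[0.01,-0.133,0.05],"grip":1},{"delta_pos":[0.19,-0.004,-0.052],"turn":[0.013,-0.178,0.066],"grip":1},{"delta_pos":[0.237,-0.005,-0.065],"turn":[0.016,-0.222,0.083],"grip":1}]}}

```text
t: 16.32
tcp_pos: [0.5521, 0.1323, 0.2974]
orientation: [2.206, 1.869, -0.393]
contact_force: [1.1, 0.1, -3.1]
finger_gap: 0.0337
gripper_force: 80.6
```

Run:
```python
from h import *
s=ctrl.sense(); print(s['tcp_pos'],s['finger_gap'],s['contact_force'],s['ft_torque'],s['gripper_force'],np.round(s['q'],2))
print(R.from_rotvec(s['orientation']).as_matrix().round(3).tolist())
p=ctrl.camera('wrist'); save(p,'w9.png')
for l in ('nut','bar'):
    for d in ctrl.silhouettes(p,l)[:2]: print(l,d['conf'],d['box'])
s=ctrl.sense(); print(s['tcp_pos'])
plan([goal(-35,260,32)],amax=22)
```

```text
[0.55207615 0.13226035 0.2974106 ] 0.03371707730710325 [ 1.05493313  0.0649058  -3.06432354] [ 0.54016    -0.16430531  0.06473869] 80.5691510438919 [-0.74  0.68  0.5   1.54  0.    1.15 -0.48]
[[0.154, 0.986, -0.059], [0.927, -0.165, -0.338], [-0.343, -0.003, -0.939]]
bar 0.91 [203.7, 0.0, 108.8, 344.9]
[0.55244902 0.135857   0.29583932]
d [0.081, 0.005, 0.032] t [-0.001, -0.269, 0.011] -> [0.561 0.174 0.261]
```

>>> {"name": "arm_command", "arguments": {"targets": [{"delta_pos":[0.016,0.001,0.006],"turn":[0,-0.054,0.002],"grip":1},{"delta_pos":[0.032,0.002,0.013],"turn":[0,-0.108,0.004],"grip":1},{"delta_pos":[0.049,0.003,0.019],"turn":[0,-0.161,0.007],"grip":1},{"delta_pos":[0.065,0.004,0.026],"turn":[0,-0.215,0.009],"grip":1},{"delta_pos":[0.081,0.005,0.032],"turn":[0,-0.269,0.011],"grip":1}]}}

```text
t: 16.88
tcp_pos: [0.562, 0.1678, 0.2624]
orientation: [2.082, 1.746, -0.6]
contact_force: [-0.1, 0.3, -3.8]
finger_gap: 0.0339
gripper_force: 80.6
```

>>> {"name": "arm_command", "arguments": {"targets": [{"delta_pos":[0,0,0],"turn":[0,0,0],"grip":1},{"delta_pos":[0,0,0],"turn":[0,0,0],"grip":1},{"delta_pos":[0,0,0],"turn":[0,0,0],"grip":1},{"delta_pos":[0,0,0],"turn":[0,0,0],"grip":1},{"delta_pos":[0,0,0],"turn":[0,0,0],"grip":1}]}}

```text
t: 17.3
tcp_pos: [0.5628, 0.1667, 0.2638]
orientation: [2.084, 1.745, -0.596]
contact_force: [0.1, -0.6, -3.7]
finger_gap: 0.0334
gripper_force: 80.7
```

```bash
cat >> h.py <<'E'
def barnow():
    s=ctrl.sense(); r=R.from_rotvec(s['orientation']); c=np.array(s['tcp_pos'])+r.apply(OFF); M=r.as_matrix()
    yd=np.array([-np.sin(YAW),np.cos(YAW)]); xd=np.array([np.cos(YAW),np.sin(YAW)]); d=c[:2]-C
    print('bar y %.1f x %.1f z %.1f'%(d@yd*1e3,d@xd*1e3,c[2]*1e3),'tilt %.2f roll %.2f yaw %.2f'%(np.degrees(np.arcsin(-M[2,0])),np.degrees(np.arcsin(M[2,1])),np.degrees(np.arctan2(M[1,0],M[0,0]))-90-np.degrees(YAW)),'F',np.round(s['contact_force'],1),'gap',round(s['finger_gap'],4),'t',s['t'])
E
python3 - <<'E'
from h import *
barnow()
s,p,o=look('w10.png',[('case',.145),('bar',.2)])
W=[(-28,200,32),(-18,175,32),(-2,155,30),(15,143,27),(28,136,22),(36,128,15),(38,115,6),(30,108,0),(0,108,0)]
plan([goal(*w) for w in W])
E
```

```text
bar y -42.4 x 3.1 z 262.5 tilt 32.06 roll 0.18 yaw -0.74 F [ 0.1 -0.6 -3.7] gap 0.0334 t 17.3
case 0.72 [81.0, 0.0, 335.0, 217.0] ctr mm [496.3 153.2] size [193.5  67.9] ang 79.9
bar 0.7 [207.0, 0.0, 101.0, 343.0] ctr mm [539.9  58.3] size [398.5  94.1] ang 81.4
d [0.074, -0.005, 0.076] t [-0.004, 0.001, -0.012] -> [0.562 0.181 0.201]
d [0.036, -0.0, 0.027] t [0.0, -0.0, -0.0] -> [0.564 0.191 0.176]
d [0.041, -0.0, 0.015] t [0.0, 0.044, 0.0] -> [0.567 0.207 0.156]
d [0.035, -0.0, 0.004] t [-0.0, 0.067, -0.0] -> [0.569 0.224 0.143]
d [0.026, 0.0, 0.002] t [0.0, 0.111, 0.0] -> [0.572 0.237 0.135]
d [0.019, 0.0, 0.01] t [0.0, 0.156, -0.0] -> [0.573 0.245 0.125]
d [0.011, -0.0, 0.023] t [-0.0, 0.2, -0.0] -> [0.573 0.247 0.11 ]
d [-0.011, 0.0, 0.015] t [0.0, 0.133, -0.0] -> [0.572 0.24  0.101]
d [-0.05, 0.0, -0.0] t [0.0, -0.0, -0.0] -> [0.567 0.21  0.101]
```

>>> {"name": "arm_command", "arguments": {"targets": [{"delta_pos":[0.015,-0.001,0.015],"turn":[-0.001,0,-0.003],"grip":1},{"delta_pos":[0.03,-0.002,0.03],"turn":[-0.002,0,-0.006],"grip":1},{"delta_pos":[0.045,-0.003,0.046],"turn":[-0.003,0,-0.009],"grip":1},{"delta_pos":[0.06,-0.004,0.061],"turn":[-0.004,0,-0.012],"grip":1},{"delta_pos":[0.074,-0.005,0.076],"turn":[-0.004,0.001,-0.012],"grip":1}]}}

```text
t: 17.87
tcp_pos: [0.5613, 0.1827, 0.1979]
orientation: [2.071, 1.76, -0.599]
contact_force: [-0.1, 0.1, -3.1]
finger_gap: 0.0336
gripper_force: 80.7
```

>>> {"name": "arm_command", "arguments": {"targets": [{"delta_pos":[0.007,0,0.005],"turn":[0,0,0],"grip":1},{"delta_pos":[0.014,0,0.011],"turn":[0,0,0],"grip":1},{"delta_pos":[0.022,0,0.016],"turn":[0,0,0],"grip":1},{"delta_pos":[0.029,0,0.022],"turn":[0,0,0],"grip":1},{"delta_pos":[0.036,0,0.027],"turn":[0,0,0],"grip":1}]}}

```text
t: 18.28
tcp_pos: [0.5639, 0.1917, 0.1749]
orientation: [2.073, 1.758, -0.595]
contact_force: [1.1, 0.3, -4.1]
finger_gap: 0.034
gripper_force: 80.7
```

>>> {"name": "arm_command", "arguments": {"targets": [{"delta_pos":[0.008,0,0.003],"turn":[0,0.009,0],"grip":1},{"delta_pos":[0.016,0,0.006],"turn":[0,0.018,0],"grip":1},{"delta_pos":[0.025,0,0.009],"turn":[0,0.026,0],"grip":1},{"delta_pos":[0.033,0,0.012],"turn":[0,0.035,0],"grip":1},{"delta_pos":[0.041,0,0.015],"turn":[0,0.044,0],"grip":1}]}}

```text
t: 18.7
tcp_pos: [0.5663, 0.2078, 0.1541]
orientation: [2.095, 1.778, -0.563]
contact_force: [-0.9, -1.0, -3.8]
finger_gap: 0.034
gripper_force: 80.7
```

Run:
```python
from h import *
barnow()
p=ctrl.camera('side'); save(p,'s2.png')
for l in ('bar','case','nut'):
    for d in ctrl.silhouettes(p,l)[:1]: print(l,d['conf'],np.round(d['box']))
barnow()
W=[(15,143,27),(28,136,22),(36,128,15),(38,115,6),(30,108,0),(0,108,0)]
plan([goal(*w) for w in W])
```

```text
bar y -1.2 x -0.4 z 153.3 tilt 30.04 roll -0.03 yaw 0.09 F [-0.9 -1.  -3.8] gap 0.034 t 18.7
bar 0.72 [240. 138.  15.  19.]
case 0.67 [217. 114.  64.  99.]
bar y -1.8 x -0.4 z 153.7 tilt 30.11 roll -0.03 yaw 0.09 F [ 0.4  0.9 -3.4] gap 0.0344 t 18.9
d [0.034, 0.001, 0.002] t [0.0, 0.069, 0.002] -> [0.569 0.224 0.143]
d [0.026, 0.0, 0.002] t [-0.0, 0.111, -0.0] -> [0.572 0.237 0.135]
d [0.019, 0.0, 0.01] t [0.0, 0.156, -0.0] -> [0.573 0.245 0.125]
d [0.011, -0.0, 0.023] t [-0.0, 0.2, -0.0] -> [0.573 0.247 0.11 ]
d [-0.011, 0.0, 0.015] t [-0.0, 0.133, -0.0] -> [0.572 0.24  0.101]
d [-0.05, 0.0, -0.0] t [0.0, -0.0, -0.0] -> [0.567 0.21  0.101]
```

>>> {"name": "arm_command", "arguments": {"targets": [{"delta_pos":[0.007,0,0],"turn":[0,0.014,0],"grip":1},{"delta_pos":[0.014,0,0.001],"turn":[0,0.028,0.001],"grip":1},{"delta_pos":[0.02,0.001,0.001],"turn":[0,0.041,0.002],"grip":1},{"delta_pos":[0.027,0.001,0.002],"turn":[0,0.055,0.002],"grip":1},{"delta_pos":[0.034,0.001,0.002],"turn":[0,0.069,0.002],"grip":1}]}}

```text
t: 19.32
tcp_pos: [0.5696, 0.2243, 0.1429]
orientation: [2.131, 1.805, -0.51]
contact_force: [0.1, 0.7, -4.1]
finger_gap: 0.0342
gripper_force: 80.6
```

>>> {"name": "arm_command", "arguments": {"targets": [{"delta_pos":[0.005,0,0],"turn":[0,0.022,0],"grip":1},{"delta_pos":[0.01,0,0.001],"turn":[0,0.044,0],"grip":1},{"delta_pos":[0.016,0,0.001],"turn":[0,0.067,0],"grip":1},{"delta_pos":[0.021,0,0.002],"turn":[0,0.089,0],"grip":1},{"delta_pos":[0.026,0,0.002],"turn":[0,0.111,0],"grip":1}]}}

```text
t: 19.73
tcp_pos: [0.5718, 0.2373, 0.1349]
orientation: [2.186, 1.851, -0.423]
contact_force: [-0.5, -0.2, -3.3]
finger_gap: 0.034
gripper_force: 80.6
```

>>> {"name": "arm_command", "arguments": {"targets": [{"delta_pos":[0.004,0,0.002],"turn":[0,0.031,0],"grip":1},{"delta_pos":[0.008,0,0.004],"turn":[0,0.062,0],"grip":1},{"delta_pos":[0.011,0,0.006],"turn":[0,0.094,0],"grip":1},{"delta_pos":[0.015,0,0.008],"turn":[0,0.125,0],"grip":1},{"delta_pos":[0.019,0,0.01],"turn":[0,0.156,0],"grip":1}]}}

```text
t: 20.15
tcp_pos: [0.5732, 0.2452, 0.1252]
orientation: [2.259, 1.912, -0.294]
contact_force: [-0.2, 0.3, -4.7]
finger_gap: 0.0339
gripper_force: 80.6
```

Run:
```python
from h import *
barnow()
W=[(38,115,6),(30,108,0),(0,108,0)]
plan([goal(*w) for w in W])
```

```text
bar y 36.5 x 0.2 z 128.2 tilt 14.86 roll 0.02 yaw -0.04 F [-0.2  0.3 -4.7] gap 0.0339 t 20.15
d [0.01, -0.0, 0.024] t [0.0, 0.197, -0.001] -> [0.573 0.247 0.11 ]
d [-0.011, 0.0, 0.015] t [-0.0, 0.133, -0.0] -> [0.572 0.24  0.101]
d [-0.05, 0.0, -0.0] t [0.0, -0.0, 0.0] -> [0.567 0.21  0.101]
```

>>> {"name": "arm_command", "arguments": {"targets": [{"delta_pos":[0.002,0,0.005],"turn":[0,0.039,0],"grip":1},{"delta_pos":[0.004,0,0.01],"turn":[0,0.079,0],"grip":1},{"delta_pos":[0.006,0,0.014],"turn":[0,0.118,0],"grip":1},{"delta_pos":[0.008,0,0.019],"turn":[0,0.158,0],"grip":1},{"delta_pos":[0.01,0,0.024],"turn":[0,0.197,0],"grip":1}]}}

```text
t: 20.57
tcp_pos: [0.5736, 0.2472, 0.1097]
orientation: [2.344, 1.985, -0.122]
contact_force: [0.4, 0.8, -3.6]
finger_gap: 0.034
gripper_force: 80.6
```

>>> {"name": "arm_command", "arguments": {"targets": [{"delta_pos":[-0.002,0,0.003],"turn":[0,0.027,0],"grip":1},{"delta_pos":[-0.004,0,0.006],"turn":[0,0.053,0],"grip":1},{"delta_pos":[-0.007,0,0.009],"turn":[0,0.08,0],"grip":1},{"delta_pos":[-0.009,0,0.012],"turn":[0,0.106,0],"grip":1},{"delta_pos":[-0.011,0,0.015],"turn":[0,0.133,0],"grip":1}]}}

```text
t: 20.98
tcp_pos: [0.5723, 0.2398, 0.1014]
orientation: [2.396, 2.03, -0.0]
contact_force: [-0.2, 0.1, -3.9]
finger_gap: 0.0344
gripper_force: 80.6
```

>>> {"name": "arm_command", "arguments": {"targets": [{"delta_pos":[-0.01,0,0],"turn":[0,0,0],"grip":1},{"delta_pos":[-0.02,0,0],"turn":[0,0,0],"grip":1},{"delta_pos":[-0.03,0,0],"turn":[0,0,0],"grip":1},{"delta_pos":[-0.04,0,0],"turn":[0,0,0],"grip":1},{"delta_pos":[-0.05,0,0],"turn":[0,0,0],"grip":1}]}}

```text
t: 21.4
tcp_pos: [0.5673, 0.2101, 0.1016]
orientation: [2.395, 2.03, -0.002]
contact_force: [-0.5, -1.0, -3.9]
finger_gap: 0.0341
gripper_force: 80.6
```

>>> {"name": "arm_command", "arguments": {"targets": [{"delta_pos":[0,0,0],"turn":[0,0,0],"grip":1},{"delta_pos":[0,0,0],"turn":[0,0,0],"grip":1},{"delta_pos":[0,0,0],"turn":[0,0,0],"grip":1},{"delta_pos":[0,0,0],"turn":[0,0,0],"grip":1},{"delta_pos":[0,0,0],"turn":[0,0,0],"grip":1}]}}

```text
t: 21.82
tcp_pos: [0.5673, 0.2112, 0.1015]
orientation: [2.395, 2.031, -0.002]
contact_force: [0.3, 0.1, -3.4]
finger_gap: 0.0342
gripper_force: 80.6
```

Run:
```python
from h import *
barnow()
p=ctrl.camera('wrist'); save(p,'w11.png'); s=ctrl.sense()
g=cv2.cvtColor(p['frame'],cv2.COLOR_RGB2GRAY).astype(int)
for l in ('bar','slot_a','slot_b','mouth','case','nut'):
    for d in ctrl.silhouettes(p,l)[:1]: print(l,d['conf'],np.round(d['box']))
# predicted pixels in this view
yd=np.array([-np.sin(YAW),np.cos(YAW)]);xd=np.array([np.cos(YAW),np.sin(YAW)])
f=lambda x,y,z:w2px(p,[np.r_[C+x/1e3*xd+y/1e3*yd,z/1e3]],s)[0].round(1)
print('mouth +y corners',f(-60,95,145),f(60,95,145),'slot',f(0,109,145),'bar top edges at y=80',f(-18,80,116),f(18,80,116))
plan([goal(0,128,0)])
```

```text
bar y 0.8 x -0.0 z 108.1 tilt 0.10 roll 0.01 yaw 0.04 F [ 0.3  0.1 -3.4] gap 0.0342 t 21.8167
bar 0.74 [205.   0. 103. 343.]
slot_a 0.82 [  0.   2. 512. 382.]
slot_b 0.82 [  0.   2. 512. 382.]
mouth 0.86 [  3.   1. 509. 382.]
case 0.91 [  0.   0. 512. 381.]
mouth +y corners [ 24.3 -58.6] [493.2 -58.3] slot [ 258.9 -125.3] bar top edges at y=80 [207.4  30.5] [309.3  30.6]
d [-0.0, -0.0, -0.033] t [0.0, 0.003, -0.0] -> [0.567 0.21  0.121]
```

Run:
```python
from h import *
from scipy.optimize import least_squares
s=ctrl.sense(); p=ctrl.camera('wrist'); m=ctrl.silhouettes(p,'bar')[0]['mask']
g=cv2.cvtColor(p['frame'],cv2.COLOR_RGB2GRAY).astype(float)
for r in (10,100,180): print(r,g[r,0:512:8].astype(int).tolist())
rows=np.arange(4,200,6); L=[];Rr=[]
for r in rows:
    c=np.flatnonzero(m[r]); L.append(c[0]-.5); Rr.append(c[-1]+.5)
L=np.array(L);Rr=np.array(Rr); print(L[[0,8,16,24,32]],Rr[[0,8,16,24,32]])
# tool-frame plane model: bar top edges at tool y=y0±18+k*x, z=z0+a*x
Mi=np.linalg.inv(np.array(p['mount'])); K=np.array(p['K'])
def pr(X):
    c=np.c_[X,np.ones(len(X))]@Mi.T; return np.c_[K[0,0]*c[:,0]/-c[:,2]+K[0,2],K[1,1]*c[:,1]/c[:,2]+K[1,2]]
xs=np.linspace(.0,.14,60)
def res(q):
    y0,k,z0,a=q; o=[]
    for sg,E in((-1,L),(1,Rr)):
        u=pr(np.c_[xs,y0+k*xs+sg*.018,z0+a*xs]); i=np.argsort(u[:,1]); o.append(np.interp(rows,u[i,1],u[i,0])-E)
    return np.concatenate(o)
q=least_squares(res,[0,0,-.0146,0],loss='soft_l1'); print('y0,yaw,z0,tilt(deg, + = far end low)',q.x[0],np.degrees(q.x[1]),q.x[2],np.degrees(q.x[3]),np.abs(q.fun).mean())
```

```text
10 [144, 144, 144, 146, 131, 68, 52, 53, 53, 53, 53, 53, 54, 54, 54, 46, 53, 53, 54, 54, 53, 53, 53, 54, 53, 54, 225, 230, 240, 234, 236, 237, 240, 231, 236, 238, 241, 233, 234, 55, 55, 54, 53, 54, 54, 54, 55, 53, 54, 47, 55, 53, 54, 54, 53, 52, 53, 52, 52, 50, 141, 142, 142, 143]
100 [148, 150, 151, 152, 152, 152, 137, 67, 53, 54, 55, 53, 55, 54, 55, 56, 14, 15, 18, 17, 19, 21, 24, 23, 26, 24, 26, 232, 239, 236, 236, 237, 241, 235, 238, 241, 240, 236, 237, 55, 56, 10, 9, 9, 9, 7, 9, 8, 7, 54, 55, 55, 55, 54, 54, 55, 53, 53, 116, 148, 148, 146, 146, 147]
180 [82, 81, 81, 83, 83, 83, 82, 83, 55, 55, 55, 56, 55, 55, 56, 56, 56, 54, 54, 54, 56, 55, 56, 56, 54, 55, 55, 130, 131, 247, 236, 237, 241, 236, 238, 241, 243, 240, 101, 103, 99, 55, 54, 55, 54, 55, 55, 51, 57, 56, 55, 56, 56, 55, 55, 55, 67, 150, 150, 152, 149, 148, 148, 148]
[205.5 207.5 208.5 211.5 212.5] [308.5 306.5 305.5 303.5 301.5]
y0,yaw,z0,tilt(deg, + = far end low) -0.0003587958290004694 -0.020815606841098618 -0.013611223611530058 -0.1598830902441742 0.2819061707822116
```

>>> {"name": "arm_command", "arguments": {"targets": [{"delta_pos":[-0.001,0,-0.008],"turn":[0,0.002,0],"grip":1},{"delta_pos":[-0.001,0,-0.016],"turn":[0,0.003,0],"grip":1},{"delta_pos":[-0.001,0,-0.024],"turn":[0,0.003,0],"grip":1},{"delta_pos":[-0.001,0,-0.031],"turn":[0,0.003,0],"grip":1},{"delta_pos":[-0.001,0,-0.0345],"turn":[0,0.003,0],"grip":1}]}}

```text
t: 22.68
tcp_pos: [0.5678, 0.2101, 0.1233]
orientation: [2.397, 2.03, 0.003]
contact_force: [-0.4, 0.9, -4.1]
finger_gap: 0.0342
gripper_force: 80.6
```

>>> {"name": "arm_command", "arguments": {"targets": [{"delta_pos":[0,0,0],"turn":[0,0,0],"grip":1},{"delta_pos":[0,0,0],"turn":[0,0,0],"grip":1},{"delta_pos":[0,0,0],"turn":[0,0,0],"grip":1},{"delta_pos":[0,0,0],"turn":[0,0,0],"grip":1},{"delta_pos":[0,0,0],"turn":[0,0,0],"grip":1}]}}

```text
t: 23.1
tcp_pos: [0.567, 0.2099, 0.122]
orientation: [-2.397, -2.031, 0.0]
contact_force: [0.2, -0.5, -3.4]
finger_gap: 0.0339
gripper_force: 80.6
```

>>> {"name": "arm_command", "arguments": {"targets": [{"delta_pos":[0,0,0],"turn":[0,0,0],"grip":1},{"delta_pos":[0,0,0],"turn":[0,0,0],"grip":1},{"delta_pos":[0,0,0],"turn":[0,0,0],"grip":1},{"delta_pos":[0,0,0],"turn":[0,0,0],"grip":1},{"delta_pos":[0,0,0],"turn":[0,0,0],"grip":1}]}}

```text
t: 23.52
tcp_pos: [0.5672, 0.21, 0.1222]
orientation: [-2.397, -2.031, -0.0]
contact_force: [-0.4, -0.1, -5.0]
finger_gap: 0.034
gripper_force: 80.6
```

Run:
```python
from h import *
barnow()
a=[]
for i in range(4): ctrl.camera('top'); s=ctrl.sense(); a.append(np.r_[s['contact_force'],s['ft_torque'],np.abs(s['dq']).max()])
print(np.mean(a,0).round(2))
p=ctrl.camera('top'); save(p,'t2.png')
for l in ('nut','bar','driver','tray','pack'):
    for d in ctrl.silhouettes(p,l)[:1]: print(l,round(d['conf'],2),np.round(d['box']))
yd=np.array([-np.sin(YAW),np.cos(YAW)])
print('slots px',w2px(p,[np.r_[C+k*.109*yd,.141] for k in(1,-1)]).round(1))
for k in (1,-1):
    u=w2px(p,[np.r_[C+k*.109*yd,.141]])[0].round().astype(int); print(p['frame'][u[1]-3:u[1]+4,u[0]-5:u[0]+6].mean(2).astype(int))
barnow()
```

```text
bar y -0.5 x 0.1 z 128.8 tilt -0.01 roll 0.00 yaw -0.01 F [-0.4 -0.1 -5. ] gap 0.034 t 23.5167
[-0.03  0.28 -3.65 -0.05  0.02  0.    0.  ]
bar 0.46 [210. 197.  17.  10.]
driver 0.75 [381. 233.   9.  25.]
tray 0.8 [114. 214.  32.  28.]
pack 0.93 [238. 141.  45.  22.]
slots px [[176.  193.2]
 [228.8 202.7]]
[[185 181 180 183 180 179 180 188 162 102  85]
 [184 182 185 188 189 184 181 190 161 106  90]
 [182 187 169 144 127 150 179 181 167 104  87]
 [181 184 165 195 184  64  76 138 150 100  87]
 [180 186 153 202 228 120 150 199 150 106  87]
 [183 188 178 180 191 198 209 189 141  94  91]
 [183 186 182 184 177 184 188 171 132 110  97]]
[[244 244 225 178 181 181 185 185 185 181 179]
 [245 247 222 159 168 185 186 185 182 183 180]
 [246 235 154 219 236 133 109 154 179 181 182]
 [247 234 143 186 176  53 143 182 172 186 183]
 [248 234 169 226 202 107 178 206 182 183 183]
 [246 217 175 177 184 181 175 174 176 183 179]
 [255 233 180 180 179 181 184 183 178 181 183]]
bar y -0.5 x 0.1 z 128.8 tilt -0.01 roll 0.01 yaw -0.01 F [-0.2 -0.7 -3.4] gap 0.0339 t 24.0167
```

Both slots show a bright nut with its dark hole at the centre. The wrist force of 3.65 N matches the bar plus the nut, so nothing is touching, and the bar is level and still. Handing in.

```bash
python3 -c "
from rig import ctrl; print(ctrl.finish_job())"
```

```text
the job is handed in; nothing more can be done
None
```

I handed the job in at about 24 s: the loose nut is in its pocket, and the arm is holding the bar level and still about 4 mm under the end flanges. Both nuts show through their screw slots, and the wrist force shows only the bar and nut's own weight, so nothing is touching the case.

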